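# Put the valve key back on its hook in the low storage bay

### The job

Flip the weighted keeper of the cradle over to its open side with a fingertip push while the valve key still lies in place, then lift the key out and hang it by its eye on the hook deep inside the low storage bay. Leave it hanging freely there, at most swaying a little, with the keeper open, and do not push the other stock out of place.

Things in the scene. Friction and masses are not known exactly. Their poses are not given: they have to be found in the camera images.
- key_grip (a point): Grip point of the steel valve key (190 mm long, about 0.2 kg), on the centre line of its plain flat shank, half-way up it. x runs along the shank towards the eye, y across, z normal to the flat side (up while it lies in the cradle, 48 mm above the table). Shank 16 mm wide (y), 12 mm thick (z), from x = -18 to 85 mm; within 20 mm of this point nothing is beside or under it down to 10 mm height.
- key_eye (a point): Centre of the key's eye, 110 mm from key_grip along x; same axes as key_grip. The eye is a ring of 10 mm round bar, 64 mm outside and 44 mm inside diameter; z is the ring's axis, x points away from the shank. When the key hangs on the hook's level peg this point is about 197 mm above the table, x pointing up.
- key_foot (a point): End of the key's round socket foot (26 mm diameter, 30 mm long), 48 mm from key_grip on the side away from the eye; same axes.
- cradle: Fixed cradle, base plate 220 x 190 x 10 mm; origin on the table under the shank. The key lies along its x axis, eye towards +x, on two blocks: one under the shank at x = 34 to 51 mm, with cheeks 13 mm either side of the centre line up to 56 mm height, one under the foot at x = -65 to -45 mm. Once the keeper is open the key lifts straight up.
- keeper_hinge_point (a point): Hinge of the keeper on its grey post (post 24 mm wide in y, 74 mm high), 62 mm above the table, at cradle x = 42, y = -60 mm; same axes as the cradle; the hinge axis is x. The keeper is one rigid piece: a 72 mm arm that lies level across the shank when closed, and a 95 mm handle with a heavy ball.
- keeper (a joint): Angle of the over-centre keeper: 0 closed to 1.25 rad open. Closed, its handle leans 20 degrees from upright over the key (to cradle +y). Pushing the ball towards cradle -y raises the arm; past upright (0.35 rad) it falls by its own weight to 1.25 rad and stays, handle leaning 52 degrees away from the key. Takes 1 to 2 N at the ball.
- keeper_ball (a point): Centre of the ball (28 mm diameter) at the end of the keeper's handle; closed, it is 151 mm above the table.
- bay: Fixed low storage bay, 170 deep, 420 wide, 300 mm high: blue corner posts, wire sides, back and roof, orange beam over the open front (which faces the robot's right), no floor plate. Origin on the table; x points inward from the open front (x = -75 mm) to the back wires (x = 91 mm), y across, z up. The posts' inner faces are at y = +-195 mm; the roof's underside is at 287 mm.
- bay_beam (a point): Middle of the underside of the orange front beam, 255 mm above the table, at bay x = -65 mm; bay's axes. The beam is 20 mm thick (x). With the key pointing forward and up at 45 degrees, eye leading, the eye goes in under the beam and then rises behind it, while the gripper stays in front of and below the beam.
- bay_bar (a point): Middle of the level bar at the back that carries the hook, 215 mm high, bay x = 85 mm; bay's axes. The one hook is firm, of 10 mm round bar in the x-z plane: a level peg at 215 mm height runs forward to bay x = 35 mm, then turns up and forward at 45 degrees to a tip centred at x = 15, 235 mm high. Its y differs each time, -60 to +60 mm, is not measured: feel for it or see it.
- carton_a: Bystander: cardboard box 110 x 140 x 40 mm, origin centre of underside.
- carton_b: Bystander: cardboard box 90 x 120 x 60 mm, origin centre of underside.
- bin: Bystander: blue open bin 150 x 100 x 70 mm, origin centre of underside.
- enclosure: Bystander: grey enclosure 124 x 94 x 64 mm, origin centre of underside.
- valve: Bystander: brass valve 110 x 56 x 87 mm, origin centre of underside.
- tape: Bystander: grey ring 90 mm in diameter, 45 mm high, origin centre of underside.
- can: Bystander: metal can 60 mm in diameter, 100 mm high, origin centre of underside.
Mind the look-alikes: they are no part of the job. Of the things shaped like the part that bears key_grip, the bare steel one is meant.

How it is judged:
On the way, in this order (a step that is already met when the one before it is completed fails the run):
1. the keeper is flipped fully open while the key still lies in its cradle (value of joint keeper above 1.1 rad and distance of key_grip from where it was at the start of the episode below 0.03 m), for 0.2 s.
2. the key is lifted out of the cradle (height (world z) of key_grip above 0.085 m), for 0.1 s.
At the end, for the whole second after the job is handed in: The key hangs by its eye on the hook in the bay: eye centre 180 to 240 mm above the table, 15 to 90 mm behind the bay's origin, within 85 mm of its middle; shank within 0.4 rad of upright, eye on top; slower than 0.3 m/s; keeper open (over 1.1 rad) and at rest (value of joint keeper above 1.1 rad and x of key_eye in the frame of bay between 0.015 and 0.09 m and y of key_eye in the frame of bay between -0.085 and 0.085 m and height (world z) of key_eye between 0.18 and 0.24 m and angle between key_eye's own x axis and vertical below 0.4 rad and velocity of joint keeper below 0.1 rad/s and linear speed of key below 0.3 m/s); the robot touches nothing.
It fails at once if a bystander is moved by more than 40 mm (distance of any of carton_a, carton_b, bin, enclosure, valve, tape, can from where it was at the start of the episode above 0.04 m).
It also fails if it takes over 69 s, if anything falls off the work surface, if the arm or the gripper's body presses on something with over 40 N, if the wrist force passes 120 N, or if a joint passes its speed limit or range.

### The arm

A 6-joint arm with a two-finger parallel gripper is mounted at the origin on the work surface. World frame = base frame: x ahead of the robot, y to its left, z up, the work surface at z = 0. Lengths are in m, angles in rad, forces in N, time in s.
With the tool pointing down it reaches from about 0.35 to 0.725 m from the base axis. Payload 6 kg.
Tool frame: the origin (TCP) lies midway between the tips of the shut fingers; the grasp point (between the pads) lies 19 mm behind it; z points along the fingers, x is the direction in which the jaws open and shut, and the axes are right-handed (so a half turn about z gives the same grasp; the last joint's range is limited). The gripper opens to 85 mm and grips with 20 to 120 N. Pads are 22 mm wide; open, the fingers measure 114 mm over their backs; the gripper's body (76 mm by 85 mm) begins 54 mm behind the grasp point. The pads swing forward as they close: fully open they stand 13 mm farther back than shut.
Start: joints at [-0.823, 0.04, 0.085, 0, -1.615, -0.334], TCP at [0.241, -0.549, 0.231] pointing down, gripper open.
Joint ranges: [-2.56, 2.56], [-1.29, 2.01], [-1.08, 1.49], [-3.29, 1.98], [-2.81, -0.18], [-2.99, 2.99]. Speed limits (rad/s): [2.57, 2.57, 3.01, 3.14, 3.14, 3.14].

### API

Orientations are given as a unit quaternion [x, y, z, w].
In Python, from cell import env, viewer, ticket, spotter gives the robot as it stands. The module is installed in compiled form; this text tells all that it offers.
- The arm moves only by the tool drive_tool, never from a script. Its argument "plan" is a list of rows, each a list of 2 entries, a list of its own where there are three numbers: the shift along the tool's x, y, z in mm, then the turn, a rotation vector about the tool's x, y, z in rad. A call has 1 to 10 rows; each row shifts and turns the commanded pose from where the row before left it, along the tool's axes as they then stand; what a row does not reach is not made up. A row lasts 1/12 s, in which the tool goes at most 41.7 mm and 7.16 degrees, less where a joint would pass 70% of its speed; a pose out of reach is approached as far as the arm can. A call is refused whole if a number of a shift passes 41.7 or a number of a turn 0.125, either way. A call with a gripper value outside its range is refused whole. "grip" is the closure, from -1 (fully open) to 1 (shut), set as the call begins (left out, the last holds). The fingers move at their own pace and stop on an object; the grip force is fixed at half the most. Time passes only in rows, so rows that do not move let the fingers close. It gives the time, the measured TCP pose, the force and the opening at its end, in the units of the state.
- env.sense(): the state, without advancing time (a new reading comes with each control period).
- viewer.camera(name): name is "side" or "top"; returns a dict with "pixels" (400x640x3 uint8, red, green, blue), "intrinsics" (3x3 intrinsics, pixels), "R" (3x3) and "t" (3): a world point X has camera coordinates R X + t. Camera axes: x right, y down, z forward; pixel columns grow to the right and rows downward; lengths in m; the calibration is good to about 2 mm. A picture is of the moment at which its call begins. There is no depth.
- ticket.hand_in(): hands the job in, once; it reports no verdict.
Trained networks look in a picture, given as the dict that the camera call returned (one of the last four; its "shot" number tells which), for a name from the list of things; names that differ only in an ending like _2 or _b are one class to them, and where a whole thing is asked for, a point or a joint stands for the part that bears it (a point fixed in the world has none). Each returns a list of dicts, best first, with "p" (0 to 1); they miss things now and then, are a little off and sometimes report something else, mostly with a low value. They report only what shows in the picture. A call takes as long as a camera call. They do not tell look-alikes from the thing itself.
- spotter.trace(target, picture): "pixels" (400x640 bool, what is visible of it) and "extent" ([left, top, right, bottom] in pixels, round what is visible of it).
The state is a dict: "time_s": time; "q": joint angles; "joint_vel": joint speeds; "joint_torque": joint torques, N m; "ee_pos": TCP position; "ee_rot": TCP orientation; "wrist_force": force on the tool from outside, world axes, zero at the start; "moment": the same for the moment, N m; "width": finger opening in m.
Only numpy, scipy, OpenCV 4.12 (cv2) and the standard library are available. Lean on these libraries where they do the work, as an engineer would, in place of code of your own. Each camera call takes 0.05 s, during which the arm holds its last target.

## Working session

There is one attempt and no reset: what is moved stays moved. The work goes in short steps, Python scripts to look and compute and a tool call to move; the robot and the scene stay as the last step left them, time stands still between calls to the robot, and variables do not carry over. Pictures are saved under pics/ and viewed, and the job is handed in when it is done.

Besides the shell and the picture viewer there is one more tool, called after "Call:" in YAML: its name, and indented under it one key for each argument. drive_tool: Moves the arm, as the interface text tells. Its arguments: {"type":"object","properties":{"plan":{"type":"array"},"grip":{"type":"number"}},"required":["plan"]}

```bash
mkdir -p pics; ls; cat > h.py <<'E'
from cell import env, viewer, ticket, spotter
import numpy as np, cv2
def save(c,n,crop=None,s=1):
    im=cv2.cvtColor(c["pixels"],cv2.COLOR_RGB2BGR)
    if crop: l,t,r,b=crop; im=im[t:b,l:r]
    if s!=1: im=cv2.resize(im,None,fx=s,fy=s,interpolation=cv2.INTER_CUBIC)
    cv2.imwrite("pics/"+n,im)
def proj(c,X):
    X=np.atleast_2d(X); p=(c["R"]@X.T).T+c["t"]; p=(c["intrinsics"]@p.T).T; return p[:,:2]/p[:,2:]
def ray(c,uv):
    d=np.linalg.inv(c["intrinsics"])@np.array([uv[0],uv[1],1.]); R=np.array(c["R"]); return -R.T@np.array(c["t"]), R.T@d
def atz(c,uv,z):
    o,d=ray(c,uv); return o+d*(z-o[2])/d[2]
def tri(c1,u1,c2,u2):
    o1,d1=ray(c1,u1);o2,d2=ray(c2,u2);d1/=np.linalg.norm(d1);d2/=np.linalg.norm(d2)
    s=np.linalg.lstsq(np.c_[d1,-d2],o2-o1,rcond=None)[0]
    a=o1+s[0]*d1;b=o2+s[1]*d2;return (a+b)/2,np.linalg.norm(a-b)
E
python3 - <<'E'
from h import *
np.set_printoptions(precision=3,suppress=True)
for n in("side","top"):
    c=viewer.camera(n);save(c,n+"0.png")
    R=np.array(c["R"]);print(n,c["intrinsics"],-R.T@np.array(c["t"]),R)
    for k in("key_grip","key_eye","key_foot","cradle","keeper_ball","keeper","keeper_hinge_point","bay","bay_beam","bay_bar","carton_a","bin","enclosure","valve","tape","can"):
        for o in spotter.trace(k,c)[:3]: print(k,round(o["p"],2),o["extent"])
s=env.sense();print(s)
E
```

```text
pics
side [[427.728   0.    321.62 ]
 [  0.    427.728 197.541]
 [  0.      0.      1.   ]] [1.166 0.852 1.01 ] [[-0.788  0.616  0.023]
 [ 0.356  0.485 -0.799]
 [-0.503 -0.621 -0.602]]
key_grip 0.44 [311.1, 172.3, 324.3, 184.4]
key_eye 0.47 [310.5, 176.2, 324.8, 181.4]
key_foot 0.42 [308.0, 169.2, 323.9, 180.6]
cradle 0.19 [390.9, 284.5, 454.6, 354.1]
keeper_ball 0.58 [265.7, 174.3, 271.4, 204.4]
keeper_ball 0.52 [243.3, 174.5, 313.0, 231.0]
keeper 0.4 [264.9, 179.1, 268.9, 182.7]
keeper 0.23 [230.7, 167.5, 390.4, 338.1]
keeper_hinge_point 0.7 [243.5, 171.6, 317.2, 229.0]
keeper_hinge_point 0.41 [262.5, 178.8, 268.9, 201.6]
bay 0.6 [228.1, 167.0, 391.0, 339.9]
bay_beam 0.66 [229.6, 165.4, 391.7, 339.4]
bay_bar 0.63 [227.4, 167.1, 389.8, 337.5]
carton_a 0.75 [217.0, 233.3, 259.0, 271.9]
carton_a 0.68 [412.2, 247.5, 452.3, 289.0]
bin 0.93 [391.7, 283.2, 454.5, 353.8]
enclosure 0.92 [187.7, 201.2, 232.2, 238.8]
valve 0.56 [363.0, 324.2, 399.3, 373.6]
tape 0.62 [226.2, 164.6, 252.8, 185.0]
can 0.58 [209.8, 167.2, 226.0, 198.5]
top [[451.463   0.    320.852]
 [  0.    451.463 199.122]
 [ 
[... 819 characters left out ...]
8.7, 211.0, 236.5]
enclosure 0.94 [377.1, 117.2, 410.6, 158.2]
valve 0.88 [181.4, 154.0, 205.9, 187.2]
valve 0.43 [381.5, 117.5, 407.8, 157.9]
tape 0.68 [433.6, 183.7, 463.0, 208.8]
tape 0.68 [176.1, 187.9, 209.9, 233.2]
can 0.56 [419.6, 154.1, 448.0, 175.1]
{'time_s': 1.7, 'q': array([-0.823,  0.04 ,  0.085, -0.   , -1.616, -0.334]), 'joint_vel': array([ 0.002, -0.001,  0.001, -0.001,  0.   ,  0.   ]), 'joint_torque': array([  0.001, -36.792,  34.744,   6.933,  -0.001,  -0.   ]), 'ee_pos': array([ 0.241, -0.549,  0.231]), 'ee_rot': array([ 0.547,  0.837,  0.   , -0.   ]), 'wrist_force': array([ 0.298, -0.118, -0.322]), 'moment': array([ 0.041, -0.054,  0.014]), 'width': 0.08548780420548556}
```

View pics/side0.png

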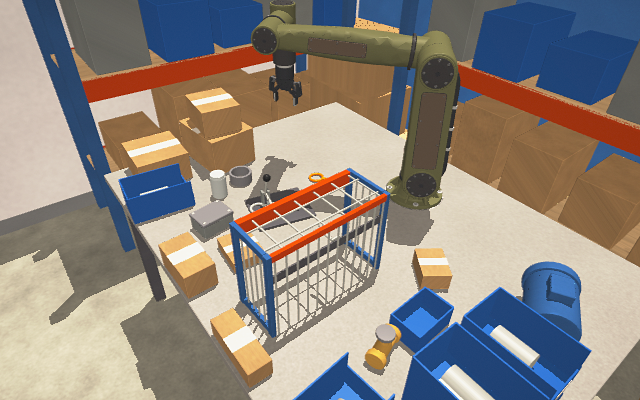

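View pics/top0.png

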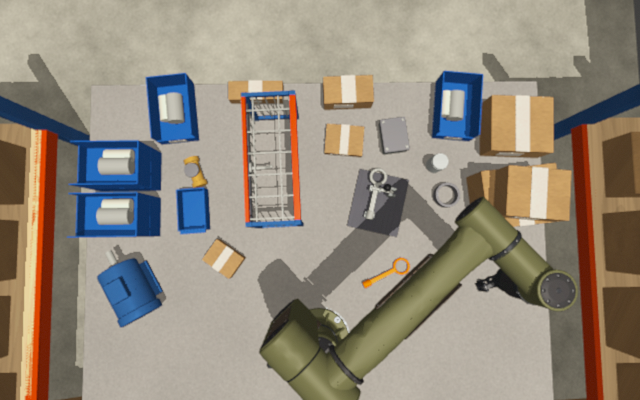

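```bash
python3 - <<'E'
import cv2
a=cv2.imread("pics/side0.png")[130:350,180:420];cv2.imwrite("pics/sidec.png",cv2.resize(a,None,fx=2.7,fy=2.7,interpolation=2)[:600])
a=cv2.imread("pics/top0.png")[70:300,230:480];cv2.imwrite("pics/topc.png",cv2.resize(a,None,fx=2.6,fy=2.6,interpolation=2))
E
```

```text
(no output)
```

View pics/sidec.png

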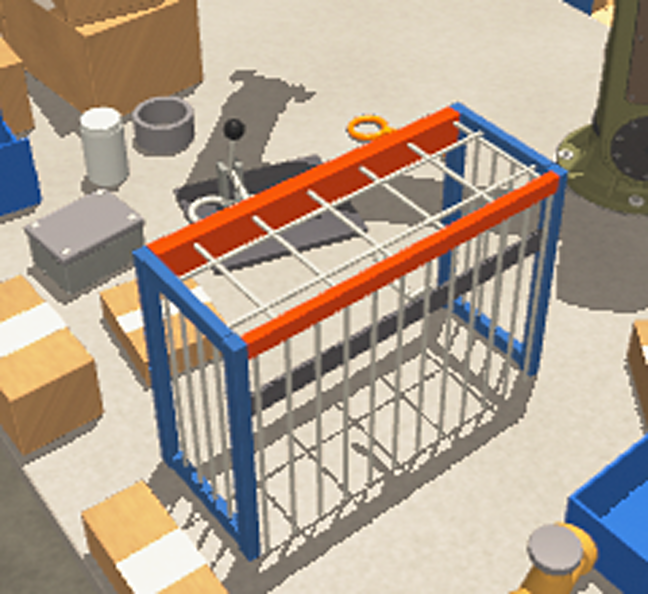

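View pics/topc.png

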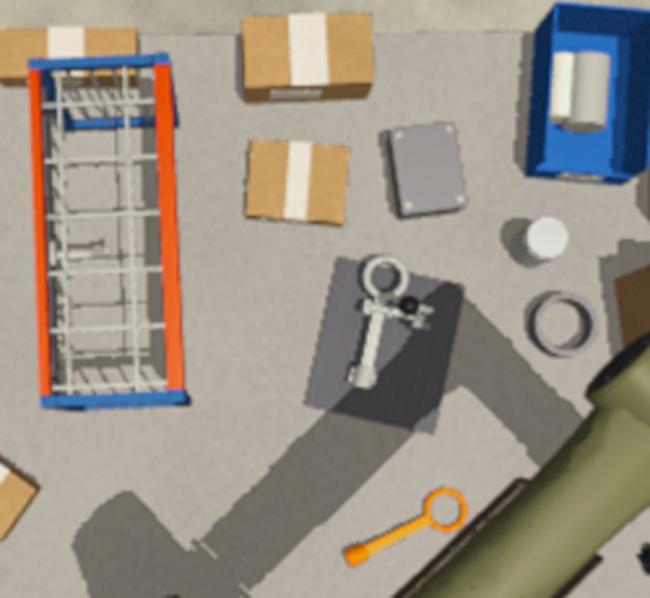

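```bash
python3 - <<'E'
from h import *
c=viewer.camera("top");d=viewer.camera("side")
np.savez("cal.npz",K1=c["intrinsics"],R1=c["R"],t1=c["t"],K2=d["intrinsics"],R2=d["R"],t2=d["t"])
save(c,"t_cr.png",(340,160,415,245),7)
save(c,"t_bay.png",(230,80,310,235),3.8)
save(c,"t_hook.png",(240,135,305,200),9)
save(d,"s_cr.png",(235,160,315,235),7)
E
```

```text
(no output)
```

View pics/t_cr.png

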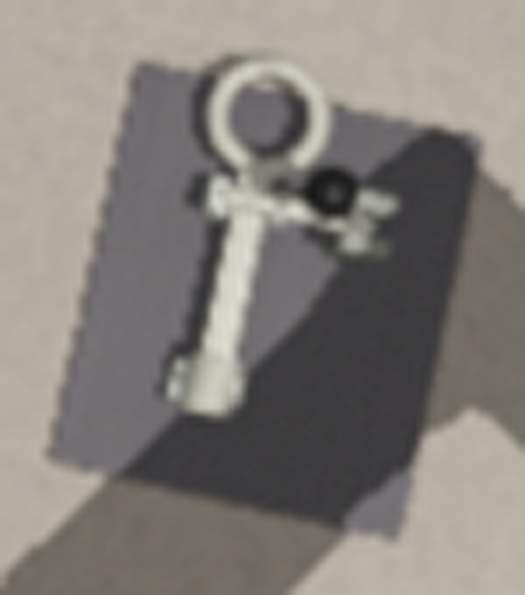

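View pics/t_bay.png

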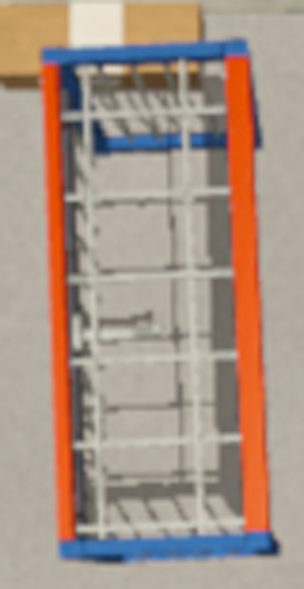

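View pics/t_hook.png

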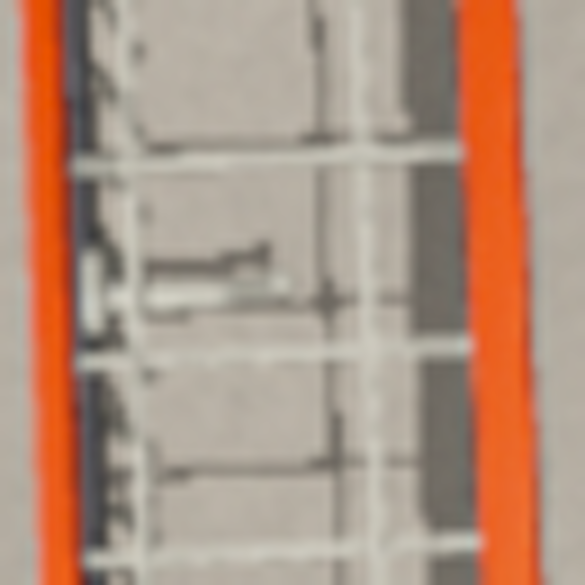

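View pics/s_cr.png

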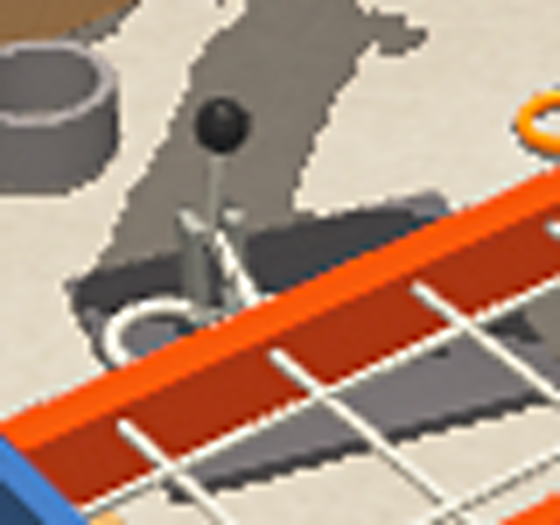

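```bash
cat > cal.py <<'E'
import numpy as np
z=np.load("cal.npz")
c=dict(intrinsics=z["K1"],R=z["R1"],t=z["t1"]);d=dict(intrinsics=z["K2"],R=z["R2"],t=z["t2"])
E
python3 - <<'E'
from h import *
from cal import *
np.set_printoptions(precision=4,suppress=True)
def P(x,y,s,ox,oy): return ((x+.5)/s-.5+ox,(y+.5)/s-.5+oy)
cr=lambda x,y:P(x,y,7,340,160)
eye=atz(c,cr(269,117),.048);foot=atz(c,cr(203,398),.04)
print("eye",eye,"foot",foot)
v=eye-foot;v[2]=0;print("len",np.linalg.norm(v),"yaw",np.arctan2(v[1],v[0]))
cs=[atz(c,cr(*p),.01) for p in[(142,65),(482,138),(400,538),(48,460)]]
print(np.array(cs)); 
for i in range(4):
    e=cs[(i+1)%4]-cs[i];print(np.linalg.norm(e),np.arctan2(e[1],e[0]))
print("centre",np.mean(cs,0))
print("ball top z.151",atz(c,cr(331,191),.151),"tri",tri(c,cr(331,191),d,P(221,124,7,235,160)))
print("eye tri",tri(c,cr(269,117),d,P(155,335,7,235,160)))
b=lambda x,y:P(x,y,3.8,230,80)
for p in[(42,50),(247,42),(272,537),(60,545)]: print("bay z.3",atz(c,b(*p),.3))
h=lambda x,y:P(x,y,9,240,135)
for p in[(80,297),(200,293),(285,284)]: print("hook",atz(c,h(*p),.215),atz(c,h(*p),.235))
E
```

```text
eye [ 0.5846 -0.2256  0.048 ] foot [ 0.4391 -0.1892  0.04  ]
len 0.14995822468013983 yaw -0.24546379549837585
[[ 0.6182 -0.1637  0.01  ]
 [ 0.5771 -0.3442  0.01  ]
 [ 0.3654 -0.295   0.01  ]
 [ 0.4086 -0.1101  0.01  ]]
0.18505487189701705 -1.7947538960569815
0.2173124975469693 2.913391956332296
0.1898357400286982 1.3412707242137734
0.2163286423351453 -0.25030945253408554
centre [ 0.4923 -0.2283  0.01  ]
ball top z.151 [ 0.5344 -0.2407  0.151 ] tri (array([ 0.5346, -0.2406,  0.1536]), np.float64(0.0011100202525011025))
eye tri (array([ 0.5867, -0.2271,  0.0505]), np.float64(0.005965766827622932))
bay z.3 [0.8181 0.2321 0.3   ]
bay z.3 [0.8234 0.064  0.3   ]
bay z.3 [0.4168 0.0468 0.3   ]
bay z.3 [0.4123 0.2166 0.3   ]
hook [0.5958 0.2204 0.215 ] [0.5927 0.2174 0.235 ]
hook [0.5968 0.177  0.215 ] [0.5937 0.1745 0.235 ]
hook [0.5998 0.1461 0.215 ] [0.5967 0.1441 0.235 ]
```

```bash
cat > mv.py <<'E'
import numpy as np
from scipy.spatial.transform import Rotation as Ro, Slerp
from cell import env
YC=-0.237; cx=np.array([np.cos(YC),np.sin(YC),0]); cy=np.array([-np.sin(YC),np.cos(YC),0])
def rows(pos,rot,n=None,start=None,v=40,w=0.12):
    s=env.sense(); p0,r0=start or (s["ee_pos"],Ro.from_quat(s["ee_rot"]))
    p0=np.array(p0);pos=np.array(pos)
    ang=(r0.inv()*rot).magnitude(); L=np.linalg.norm(pos-p0)*1000
    if n is None: n=int(max(np.ceil(L/v),np.ceil(ang/w),1))
    sl=Slerp([0,1],Ro.concatenate([r0,rot]))
    R=r0;p=p0;out=[]
    for i in range(1,n+1):
        f=i/n;Rn=sl(f);pn=p0+(pos-p0)*f
        sh=np.round(R.inv().apply(pn-p)*1000,1);tu=np.round((R.inv()*Rn).as_rotvec(),4)
        out.append([sh.tolist(),tu.tolist()]);p=p+R.apply(sh/1000);R=R*Ro.from_rotvec(tu)
    print(n,"rows, |err| mm",np.round(1000*np.linalg.norm(p-pos),2))
    for k in range(0,n,10): print(str(out[k:k+10]).replace(" ",""))
def frame(tx,tz):
    tx=np.array(tx,float);tz=np.array(tz,float);tz/=np.linalg.norm(tz);tx-=tz*(tx@tz);tx/=np.linalg.norm(tx)
    return Ro.from_matrix(np.c_[tx,np.cross(tz,tx),tz])
def show():
    s=env.sense();R=Ro.from_quat(s["ee_rot"]).as_matrix();np.set_printoptions(precision=4,suppress=True)
    print("t",s["time_s"],"p",s["ee_pos"],"tx",R[:,0],"tz",R[:,2],"q",s["q"],"F",s["wrist_force"],"w",s["width"])
E
python3 - <<'E'
from mv import *
show()
rows([.545,-.197,.231],frame(cy,[0,0,-1]),n=16)
E
```

```text
t 1.8 p [ 0.2412 -0.5493  0.2312] tx [-0.4021  0.9156  0.0001] tz [-0.0001  0.0001 -1.    ] q [-0.8233  0.0402  0.0848 -0.     -1.6155 -0.3337] F [-0.1358  0.6035 -0.0128] w 0.085536996127645
16 rows, |err| mm 0.08
[[[12.5,26.2,0.0],[-0.0,-0.0,0.0407]],[[13.6,25.7,0.0],[-0.0,-0.0,0.0406]],[[14.6,25.2,0.0],[-0.0,-0.0,0.0407]],[[15.7,24.5,0.1],[-0.0,-0.0,0.0407]],[[16.6,23.9,-0.0],[-0.0,-0.0,0.0407]],[[17.5,23.1,-0.0],[-0.0,-0.0,0.0406]],[[18.5,22.4,0.0],[-0.0,-0.0,0.0407]],[[19.4,21.7,0.0],[-0.0001,-0.0001,0.0407]],[[20.3,20.9,0.0],[0.0,0.0,0.0407]],[[21.1,20.0,0.1],[0.0,0.0,0.0406]]]
[[[21.9,19.1,-0.0],[0.0,0.0,0.0407]],[[22.6,18.3,-0.0],[0.0,0.0,0.0407]],[[23.4,17.2,-0.0],[0.0,-0.0,0.0406]],[[24.0,16.4,0.0],[0.0,-0.0,0.0407]],[[24.7,15.3,0.0],[0.0,-0.0,0.0407]],[[25.3,14.3,0.0],[-0.0,-0.0,0.0407]]]
```

Call:
drive_tool:
  plan:
    - [[12.5,26.2,0],[0,0,0.0407]]
    - [[13.6,25.7,0],[0,0,0.0407]]
    - [[14.6,25.2,0],[0,0,0.0407]]
    - [[15.7,24.5,0],[0,0,0.0407]]
    - [[16.6,23.9,0],[0,0,0.0407]]
    - [[17.5,23.1,0],[0,0,0.0407]]
    - [[18.5,22.4,0],[0,0,0.0407]]
    - [[19.4,21.7,0],[0,0,0.0407]]
    - [[20.3,20.9,0],[0,0,0.0407]]
    - [[21.1,20,0],[0,0,0.0407]]
  grip: 1

```text
time_s: 2.63
ee_pos: [0.4319, -0.3279, 0.2315]
ee_rot: [0.705, 0.709, 0.0, 0.0]
wrist_force: [1.1, -0.9, -0.8]
width: 0.0002
```

Call:
drive_tool:
  plan:
    - [[21.9,19.1,0],[0,0,0.0407]]
    - [[22.6,18.3,0],[0,0,0.0407]]
    - [[23.4,17.2,0],[0,0,0.0407]]
    - [[24,16.4,0],[0,0,0.0407]]
    - [[24.7,15.3,0],[0,0,0.0407]]
    - [[25.3,14.3,0],[0,0,0.0407]]
    - [[0,0,0],[0,0,0]]
    - [[0,0,0],[0,0,0]]

```text
time_s: 3.3
ee_pos: [0.5457, -0.1959, 0.2307]
ee_rot: [0.785, 0.619, -0.0, -0.0]
wrist_force: [-0.1, -0.0, 0.4]
width: -0.0
```

```bash
python3 - <<'E'
from mv import *
show()
rows([.545,-.197,.146],frame(cy,[0,0,-1]))
E
```

```text
t 3.3 p [ 0.5457 -0.1959  0.2307] tx [ 0.2329  0.9725 -0.0001] tz [-0.0011  0.0001 -1.    ] q [ 0.001  -0.0127  0.0305 -0.0001 -1.615  -1.8068] F [-0.0645 -0.0286  0.3577] w -2.632167199072961e-05
3 rows, |err| mm 0.05
[[[-0.4,-0.1,28.2],[-0.0004,0.0,0.0007]],[[-0.4,-0.1,28.3],[-0.0003,0.0001,0.0006]],[[-0.4,-0.1,28.2],[-0.0004,0.0,0.0007]]]
```

Call:
drive_tool:
  plan:
    - [[0,0,28],[0,0,0]]
    - [[0,0,28],[0,0,0]]
    - [[0,0,28.5],[0,0,0]]
    - [[0,0,0],[0,0,0]]
    - [[0,0,0],[0,0,0]]

```text
time_s: 3.72
ee_pos: [0.5439, -0.1979, 0.1462]
ee_rot: [0.786, 0.618, -0.001, -0.001]
wrist_force: [0.5, -0.1, 0.8]
width: -0.0003
```

```bash
python3 - <<'E'
from h import *
from mv import show
show()
c=viewer.camera("top");d=viewer.camera("side")
save(c,"t2.png",(340,150,430,245),6);save(d,"s2.png",(225,130,315,220),6)
E
```

```text
t 3.7167 p [ 0.5439 -0.1979  0.1462] tx [ 0.2358  0.9718 -0.0011] tz [-0.0028 -0.0004 -1.    ] q [-0.0022 -0.0068 -0.1175  0.0004 -1.463  -1.8066] F [ 0.5374 -0.1149  0.8381] w -0.00028553047832654974
```

View pics/s2.png

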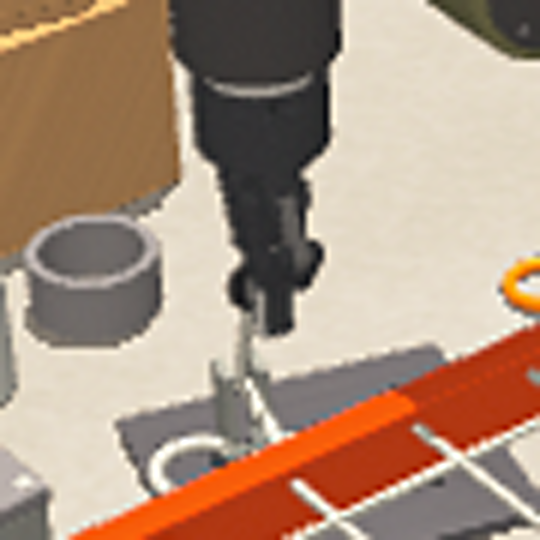

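The picture shows the shut fingers at (275,300) in the crop, next to the ball at (245,285) on its key side. I'll push now.

Call:
drive_tool:
  plan:
    - [[-7,0,0],[0,0,0]]
    - [[-7,0,0],[0,0,0]]
    - [[-6,0,0],[0,0,0]]
    - [[-6,0,0],[0,0,0]]
    - [[-6,0,0],[0,0,0]]
    - [[-6,0,0],[0,0,0]]
    - [[-6,0,0],[0,0,0]]
    - [[-6,0,0],[0,0,0]]
    - [[-6,0,0],[0,0,0]]
    - [[0,0,0],[0,0,0]]

```text
time_s: 4.65
ee_pos: [0.5312, -0.2526, 0.1462]
ee_rot: [0.786, 0.618, -0.0, -0.0]
wrist_force: [-0.1, 0.7, -0.1]
width: -0.0001
```

```bash
python3 - <<'E'
from h import *
from mv import show
show()
c=viewer.camera("top");d=viewer.camera("side")
save(c,"t3.png",(340,150,430,245),6);save(d,"s3.png",(225,130,315,220),6)
E
```

```text
t 4.65 p [ 0.5312 -0.2526  0.1462] tx [ 0.2363  0.9717 -0.0003] tz [-0.0013  0.     -1.    ] q [-0.1033  0.017  -0.0933  0.0001 -1.4617 -1.7061] F [-0.0714  0.6507 -0.124 ] w -7.890374527941303e-05
```

View pics/s3.png

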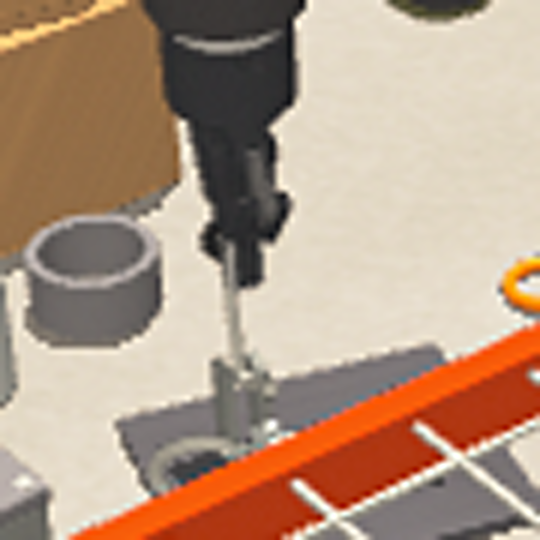

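View pics/t3.png

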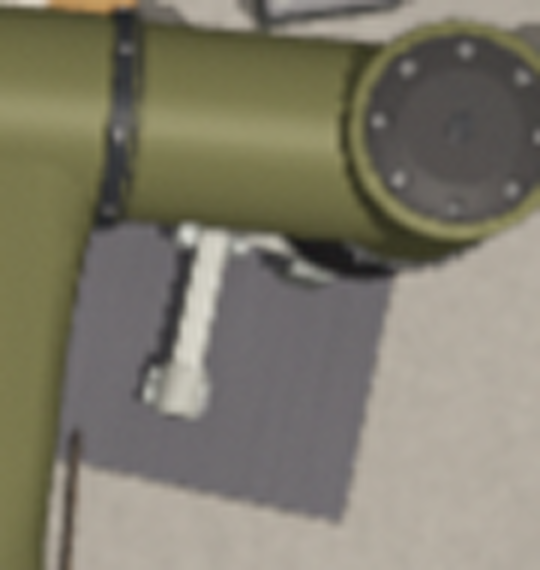

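Call:
drive_tool:
  plan:
    - [[-6,0,0],[0,0,0]]
    - [[-6,0,0],[0,0,0]]
    - [[-6,0,0],[0,0,0]]
    - [[0,0,0],[0,0,0]]
    - [[0,0,0],[0,0,0]]
    - [[0,0,0],[0,0,0]]

```text
time_s: 5.25
ee_pos: [0.5276, -0.2691, 0.1467]
ee_rot: [0.786, 0.618, 0.0, -0.0]
wrist_force: [0.7, -0.0, -0.9]
width: -0.0003
```

```bash
python3 - <<'E'
from h import *
from mv import show
show()
d=viewer.camera("side")
save(d,"s4.png",(225,130,315,220),6)
E
```

```text
t 5.25 p [ 0.5276 -0.2691  0.1467] tx [0.2354 0.9719 0.0001] tz [-0.0001  0.0001 -1.    ] q [-0.1335  0.0266 -0.0826 -0.0001 -1.4617 -1.6749] F [ 0.6656 -0.0463 -0.9003] w -0.00030358582865613274
```

View pics/s4.png

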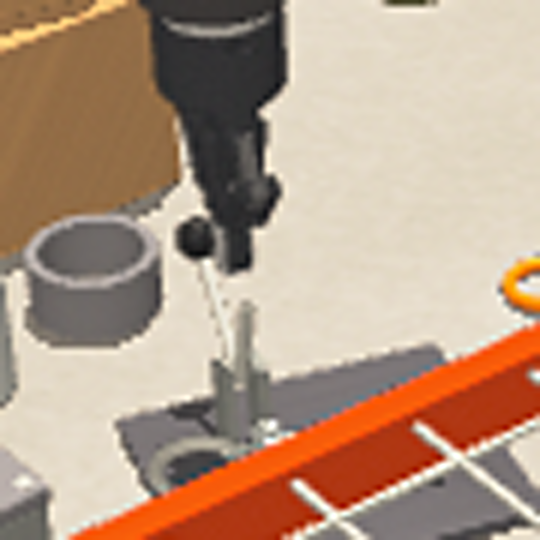

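Call:
drive_tool:
  plan:
    - [[0,0,-25],[0,0,0]]
    - [[0,0,-30],[0,0,0]]
    - [[0,0,-30],[0,0,0]]
    - [[0,0,0],[0,0,0]]

```text
time_s: 5.63
ee_pos: [0.5293, -0.2702, 0.2395]
ee_rot: [0.786, 0.618, 0.002, 0.005]
wrist_force: [0.1, -0.1, 1.8]
width: 0.0001
```

```bash
python3 - <<'E'
from h import *
from mv import *
show()
d=viewer.camera("side")
save(d,"s5.png",(225,130,315,220),6)
from cal import c
for p in [(195,330),(205,280),(213,240),(185,370)]: print(atz(c,(340+(p[0]+.5)/6-.5,150+(p[1]+.5)/6-.5),.054))
rows([.4777,-.1998,.15],frame(cy,[0,0,-1]))
E
```

```text
t 5.6333 p [ 0.5293 -0.2702  0.2395] tx [ 0.235   0.972  -0.0022] tz [ 0.0095 -0.0046 -0.9999] q [-0.133   0.0164  0.0742  0.0033 -1.6186 -1.6749] F [ 0.1179 -0.1065  1.7819] w 6.209147256782074e-05
[ 0.4811 -0.2011  0.054 ]
[ 0.5113 -0.2078  0.054 ]
[ 0.5354 -0.2131  0.054 ]
[ 0.4571 -0.1946  0.054 ]
4 rows, |err| mm 0.05
[[[13.9,-16.7,21.4],[0.0018,0.0002,-0.0001]],[[14.0,-16.7,21.5],[0.0018,0.0001,0.0]],[[13.9,-16.6,21.5],[0.0018,0.0002,-0.0001]],[[13.9,-16.6,21.6],[0.0018,0.0001,-0.0]]]
```

View pics/s5.png

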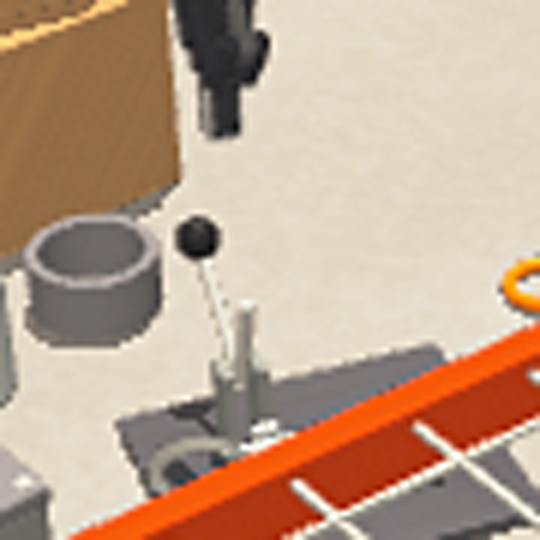

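```bash
python3 - <<'E'
from h import *
from mv import cx,cy
from cal import *
o=np.array([.5,-.204,0])
for th in(.35,.9,1.0,1.1,1.25):
    a=np.pi/2-np.deg2rad(20)+th
    X=o+cx*.042+cy*(-.06+.095*np.cos(a))+np.array([0,0,.062+.095*np.sin(a)])
    print(th,proj(d,X),proj(c,X))
E
```

```text
0.35 [[263.39609195 171.77039861]] [[396.48221408 188.83151482]]
0.9 [[259.37219025 168.0599685 ]] [[409.91961859 192.49555314]]
1.0 [[258.81338374 168.20822553]] [[411.8247004 193.1548812]]
1.1 [[258.32150664 168.60297508]] [[413.50688533 193.79292756]]
1.25 [[257.71717511 169.63918176]] [[415.57711593 194.69496371]]
```

The ball is at (258, 169.7), which matches 1.25 rad, so the keeper is fully open. Next I'll go over the steel key, opening the gripper on the way. The orange look-alike at (386,272) on the table is not the one meant; the bare steel key in the cradle at (375,195) is.

Call:
drive_tool:
  plan:
    - [[14,-16.6,0],[0.002,0,0]]
    - [[14,-16.6,0],[0.002,0,0]]
    - [[14,-16.6,20],[0.002,0,0]]
    - [[14,-16.6,35],[0.002,0,0]]
    - [[0,0,33],[0,0,0]]
    - [[0,0,0],[0,0,0]]
    - [[0,0,0],[0,0,0]]
  grip: -1

```text
time_s: 6.27
ee_pos: [0.4748, -0.1987, 0.1429]
ee_rot: [0.786, 0.619, -0.004, -0.004]
wrist_force: [0.1, -0.5, 2.0]
width: 0.0831
```

```bash
python3 - <<'E'
from h import *
from mv import *
show()
c=viewer.camera("top");d=viewer.camera("side")
save(c,"t6.png",(340,150,430,245),6);save(d,"s6.png",(225,130,315,220),6)
rows([.4777,-.2,.03],frame(cy,[0,0,-1]))
E
```

```text
t 6.2667 p [ 0.4748 -0.1987  0.1429] tx [ 0.2345  0.9721 -0.001 ] tz [-0.0113  0.0017 -0.9999] q [-0.0058 -0.172  -0.2773 -0.0016 -1.4769 -1.8016] F [ 0.0809 -0.4889  2.031 ] w 0.08309914644124897
3 rows, |err| mm 0.03
[[[-0.0,0.5,38.8],[-0.0018,0.0003,-0.0002]],[[-0.1,0.5,38.7],[-0.0018,0.0003,-0.0001]],[[-0.1,0.4,38.8],[-0.0018,0.0002,-0.0002]]]
```

View pics/t6.png

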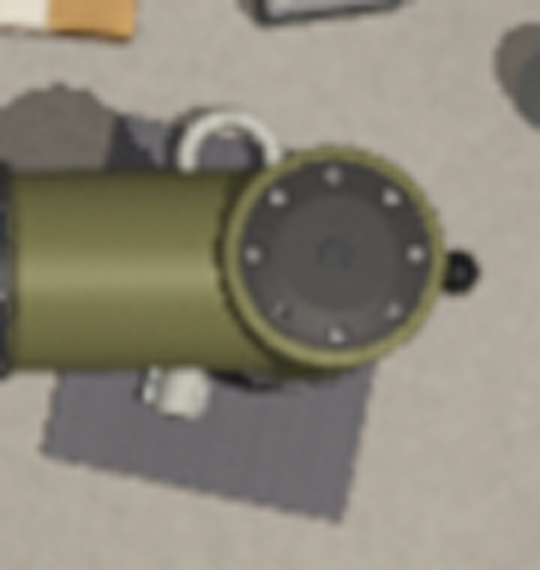

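View pics/s6.png

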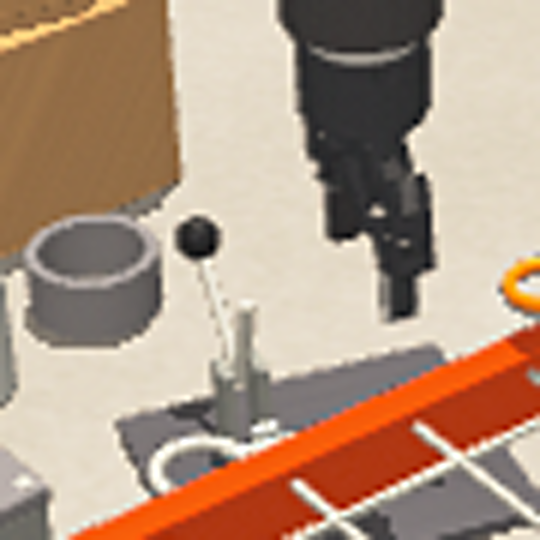

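Call:
drive_tool:
  plan:
    - [[0,0.5,36],[-0.002,0,0]]
    - [[0,0.5,36],[-0.002,0,0]]
    - [[0,0.5,20],[-0.002,0,0]]
    - [[0,0,12],[0,0,0]]
    - [[0,0,9],[0,0,0]]
    - [[0,0,0],[0,0,0]]
    - [[0,0,0],[0,0,0]]

```text
time_s: 6.95
ee_pos: [0.4777, -0.1995, 0.0327]
ee_rot: [0.786, 0.618, -0.0, 0.0]
wrist_force: [-0.1, -0.5, 0.4]
width: 0.0855
```

Call:
drive_tool:
  plan:
    - [[0,0,0],[0,0,0]]
    - [[0,0,0],[0,0,0]]
    - [[0,0,0],[0,0,0]]
    - [[0,0,0],[0,0,0]]
    - [[0,0,0],[0,0,0]]
    - [[0,0,0],[0,0,0]]
    - [[0,0,0],[0,0,0]]
    - [[0,0,0],[0,0,0]]
  grip: 1

```text
time_s: 7.62
ee_pos: [0.4768, -0.1991, 0.0314]
ee_rot: [0.786, 0.618, -0.001, -0.001]
wrist_force: [-0.7, 0.4, 2.2]
width: 0.0151
```

Call:
drive_tool:
  plan:
    - [[0,0,-8],[0,0,0]]
    - [[0,0,-15],[0,0,0]]
    - [[0,0,-20],[0,0,0]]
    - [[0,0,-25],[0,0,0]]
    - [[0,0,-30],[0,0,0]]
    - [[0,0,-30],[0,0,0]]
    - [[0,0,-25],[0,0,0]]
    - [[0,0,-15],[0,0,0]]
    - [[0,0,0],[0,0,0]]
    - [[0,0,0],[0,0,0]]

```text
time_s: 8.45
ee_pos: [0.477, -0.1989, 0.1991]
ee_rot: [0.786, 0.618, -0.0, -0.001]
wrist_force: [-0.3, -0.5, -2.3]
width: 0.0153
```

```bash
python3 - <<'E'
from h import *
from mv import *
show()
c=viewer.camera("top");d=viewer.camera("side")
save(c,"t7.png",(330,140,430,245),5.5);save(d,"s7.png",(225,110,335,220),5)
E
```

```text
t 8.45 p [ 0.477  -0.1989  0.1991] tx [0.2352 0.972  0.0009] tz [-0.0013  0.0012 -1.    ] q [-0.0059 -0.1831 -0.1848 -0.0012 -1.5704 -1.8023] F [-0.2768 -0.4813 -2.3339] w 0.015261050438472642
```

View pics/t7.png

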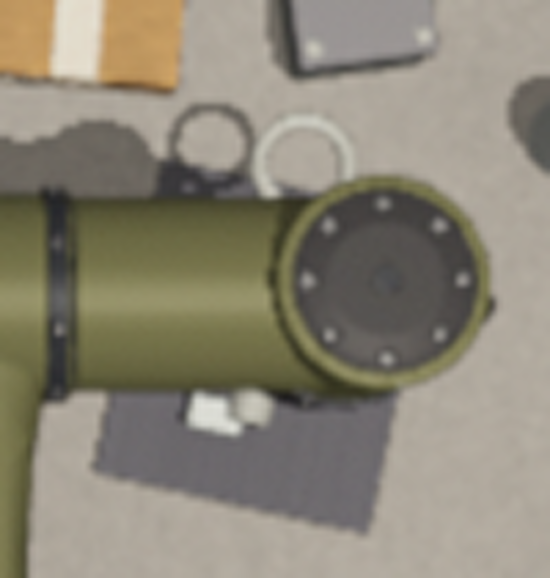

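View pics/s7.png

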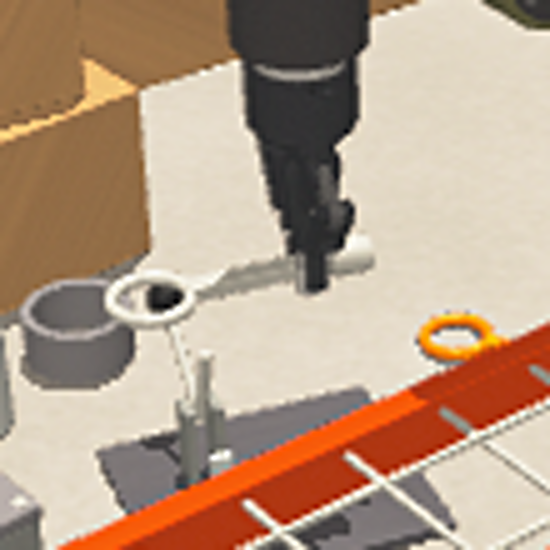

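```bash
python3 - <<'E'
from h import *
from mv import *
from cal import *
np.set_printoptions(precision=4,suppress=True)
P=lambda x,y,s,ox,oy:((x+.5)/s-.5+ox,(y+.5)/s-.5+oy)
e,err=tri(c,P(304,162,5.5,330,140),d,P(150,299,5,225,110))
print("eye",e,err)
s=env.sense();R=Ro.from_quat(s["ee_rot"]);print("eye in tool",R.inv().apply(e-s["ee_pos"]))
print("eye top at z.219",atz(c,P(304,162,5.5,330,140),s["ee_pos"][2]+.019))
for k,p in dict(tl=(320.9,124),br=(364.5,156.3),bl=(321,156),tr=(364,124)).items(): print("carton",k,atz(c,p,.04),atz(c,p,.06))
for p in[(377,118),(410,158)]:print("encl",atz(c,p,.064))
# bay overlay checks: predicted tops
bx=np.array([-.04,.9992,0]);by=np.array([-.9992,-.04,0])
im=cv2.imread("pics/top0.png")
best=None
E
python3 - <<'E'
import sys;sys.path.insert(0,'.')
import os;os.chdir('.')
from h import *
from cal import *
bx=np.array([-.04,.9992,0]);by=np.array([-.9992,-.04,0]);o=np.array([.6165,.131,0])
W=lambda x,y,z:o+bx*x+by*y+np.array([0,0,z])
for name,cam in(("top",c),("side",d)):
    im=cv2.imread(f"pics/{name}0.png");s=4
    x0,y0=(230,80) if name=="top" else (225,160)
    w,h=(85,150) if name=="top" else (170,150)
    a=cv2.resize(im[y0:y0+h,x0:x0+w],None,fx=s,fy=s,interpolation=2)
    def line(A,B,col):
        p=[tuple(int(round(((v-o_)+.5)*s-.5)) for v,o_ in zip(proj(cam,X)[0],(x0,y0))) for X in(A,B)]
        cv2.line(a,p[0],p[1],col,1,cv2.LINE_AA)
    for z in(0,.3):
        q=[(-.075,-.21),(.095,-.21),(.095,.21),(-.075,.21)]
        for i in range(4): line(W(*q[i],z),W(*q[(i+1)%4],z),(0,255,0))
    for y in(-.21,.21):
        for x in(-.075,.095): line(W(x,y,0),W(x,y,.3),(0,255,0))
    hy=.019
    line(W(.085,hy,.215),W(.035,hy,.215),(255,0,255));line(W(.035,hy,.215),W(.015,hy,.235),(255,0,255))
    cv2.imwrite(f"pics/ov_{name}.png",a)
E
```

```text
eye [ 0.5863 -0.2255  0.2149] 7.90697287593367e-05
eye in tool [-0.0001  0.1132 -0.0183]
eye top at z.219 [ 0.5861 -0.2253  0.2161]
carton tl [ 0.7822 -0.0201  0.04  ] [ 0.7772 -0.0198  0.06  ]
carton br [ 0.6601 -0.1787  0.04  ] [ 0.6565 -0.1765  0.06  ]
carton bl [ 0.6628 -0.019   0.04  ] [ 0.6592 -0.0188  0.06  ]
carton tr [ 0.7807 -0.1793  0.04  ] [ 0.7757 -0.1771  0.06  ]
encl [ 0.7965 -0.2245  0.064 ]
encl [ 0.6479 -0.3409  0.064 ]
```

View pics/ov_top.png

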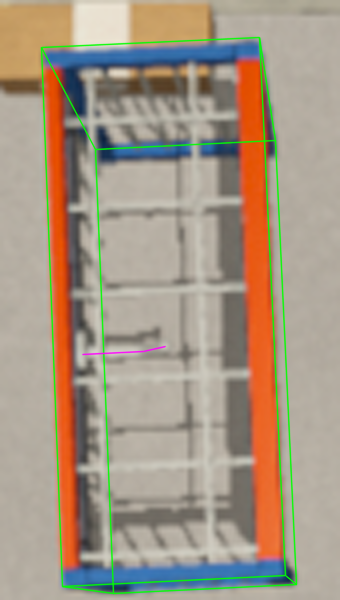

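View pics/ov_side.png

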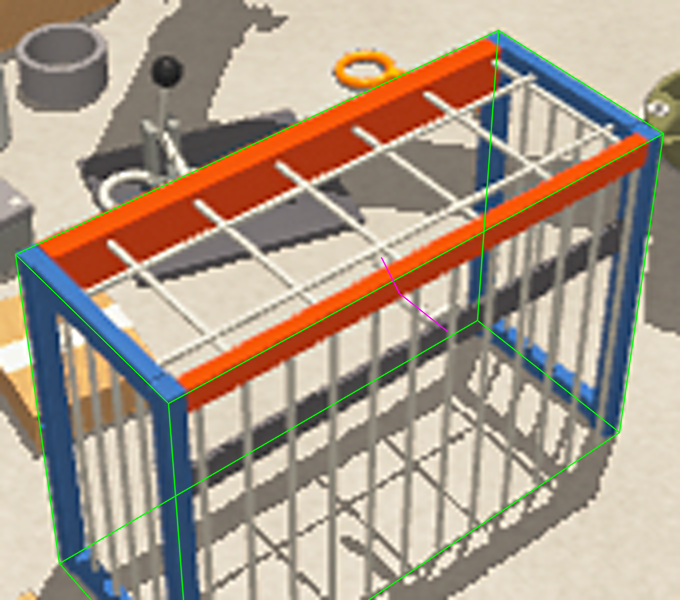

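```bash
cat >> mv.py <<'E'
bx=np.array([-.04,.9992,0]);by=np.array([-.9992,-.04,0]);bo=np.array([.6165,.131,0]);Z=np.array([0,0,1.])
HY=.019; ET=np.array([0,.113,-.0185])
def W(x,y,z): return bo+bx*x+by*y+Z*z
def kr(t): # key elevation t rad
    ty=np.cos(t)*bx+np.sin(t)*Z; tz=np.sin(t)*bx-np.cos(t)*Z
    return frame(np.cross(ty,tz),tz)
def tcp(x,z,t,y=None): return W(x,HY if y is None else y,z)-kr(t).apply(ET)
def eye():
    s=env.sense();e=s["ee_pos"]+Ro.from_quat(s["ee_rot"]).apply(ET)-bo
    k=Ro.from_quat(s["ee_rot"]).as_matrix()[:,1]
    print("eye bay x,y,z",np.round([e@bx*1000,e@by*1000,e[2]*1000],1),"elev",round(float(np.arcsin(k[2])),3),"F",np.round(s["wrist_force"],1))
E
python3 - <<'E'
from mv import *
rows([.56,-.17,.26],kr(0),n=17)
print(tcp(-.15,.205,np.pi/4))
E
```

```text
17 rows, |err| mm 0.03
[[[2.8,4.4,-3.7],[-0.0002,-0.0003,-0.1087]],[[2.3,4.6,-3.7],[-0.0002,-0.0003,-0.1087]],[[1.8,4.9,-3.8],[-0.0001,-0.0003,-0.1088]],[[1.3,5.0,-3.7],[-0.0002,-0.0003,-0.1087]],[[0.7,5.2,-3.7],[-0.0002,-0.0002,-0.1087]],[[0.1,5.2,-3.7],[-0.0002,-0.0003,-0.1087]],[[-0.4,5.2,-3.7],[-0.0002,-0.0003,-0.1087]],[[-1.0,5.1,-3.7],[-0.0001,-0.0003,-0.1087]],[[-1.6,4.9,-3.8],[-0.0002,-0.0003,-0.1088]],[[-2.0,4.8,-3.7],[-0.0002,-0.0003,-0.1087]]]
[[[-2.6,4.5,-3.7],[-0.0002,-0.0003,-0.1087]],[[-3.1,4.2,-3.7],[-0.0002,-0.0003,-0.1087]],[[-3.5,3.9,-3.7],[-0.0002,-0.0003,-0.1087]],[[-3.9,3.4,-3.7],[-0.0001,-0.0002,-0.1087]],[[-4.2,3.0,-3.7],[-0.0002,-0.0003,-0.1088]],[[-4.6,2.6,-3.7],[-0.0002,-0.0003,-0.1087]],[[-4.8,2.0,-3.7],[-0.0002,-0.0003,-0.1087]]]
[ 0.60618806 -0.0864081   0.11201545]
```

Call:
drive_tool:
  plan:
    - [[2.8,4.4,-4],[0,0,-0.1087]]
    - [[2.3,4.6,-4],[0,0,-0.1087]]
    - [[1.8,4.9,-4],[0,0,-0.1087]]
    - [[1.3,5,-4],[0,0,-0.1087]]
    - [[0.7,5.2,-4],[0,0,-0.1087]]
    - [[0.1,5.2,-4],[0,0,-0.1087]]
    - [[-0.4,5.2,-4],[0,0,-0.1087]]
    - [[-1,5.1,-3],[0,0,-0.1087]]
    - [[-1.6,4.9,-3],[0,0,-0.1087]]
    - [[-2,4.8,-3],[0,0,-0.1087]]

```text
time_s: 9.38
ee_pos: [0.5258, -0.1819, 0.234]
ee_rot: [0.35, 0.937, -0.0, -0.003]
wrist_force: [0.0, 0.0, -0.8]
width: 0.0148
```

Call:
drive_tool:
  plan:
    - [[-2.6,4.5,-4],[0,0,-0.1087]]
    - [[-3.1,4.2,-4],[0,0,-0.1087]]
    - [[-3.5,3.9,-4],[0,0,-0.1087]]
    - [[-3.9,3.4,-4],[0,0,-0.1087]]
    - [[-4.2,3,-4],[0,0,-0.1087]]
    - [[-4.6,2.6,-4],[0,0,-0.1087]]
    - [[-4.8,2,-4],[0,0,-0.1087]]
    - [[0,0,0],[0,0,0]]

```text
time_s: 10.05
ee_pos: [0.561, -0.1701, 0.2624]
ee_rot: [-0.022, 1.0, 0.0, -0.002]
wrist_force: [-0.5, 0.3, -2.0]
width: 0.0147
```

```bash
python3 - <<'E'
from mv import *
show();eye()
rows(tcp(-.15,.205,np.pi/4),kr(np.pi/4),n=10)
E
```

```text
t 10.05 p [ 0.561  -0.1701  0.2624] tx [-0.999  -0.0438  0.0043] tz [-0.0043  0.0005 -1.    ] q [ 0.0469  0.0131  0.114  -0.0007 -1.676  -0.0032] F [-0.5094  0.2807 -1.9551] w 0.014693580569718577
eye bay x,y,z [-185.7   67.9  280.9] elev 0.001 F [-0.5  0.3 -2. ]
10 rows, |err| mm 0.05
[[[-5.0,8.2,15.0],[-0.0785,-0.0006,0.0002]],[[-4.9,6.9,15.6],[-0.0784,-0.0005,0.0002]],[[-4.9,5.7,16.1],[-0.0785,-0.0006,0.0002]],[[-4.9,4.4,16.6],[-0.0785,-0.0005,0.0002]],[[-4.9,3.2,16.8],[-0.0784,-0.0006,0.0002]],[[-4.9,1.8,17.0],[-0.0785,-0.0005,0.0002]],[[-4.9,0.4,17.1],[-0.0785,-0.0006,0.0002]],[[-4.9,-0.9,17.1],[-0.0784,-0.0005,0.0001]],[[-4.9,-2.2,17.0],[-0.0785,-0.0006,0.0002]],[[-4.9,-3.5,16.7],[-0.0785,-0.0005,0.0002]]]
```

Call:
drive_tool:
  plan:
    - [[-5,8.2,15],[-0.0785,0,0]]
    - [[-5,6.9,15.6],[-0.0785,0,0]]
    - [[-5,5.7,16.1],[-0.0785,0,0]]
    - [[-5,4.4,16.6],[-0.0785,0,0]]
    - [[-5,3.2,16.8],[-0.0785,0,0]]
    - [[-5,1.8,17],[-0.0785,0,0]]
    - [[-5,0.4,17.1],[-0.0785,0,0]]
    - [[-5,-0.9,17.1],[-0.0785,0,0]]
    - [[-5,-2.2,17],[-0.0785,0,0]]
    - [[-5,-3.5,16.7],[-0.0785,0,0]]

```text
time_s: 10.88
ee_pos: [0.6068, -0.0866, 0.112]
ee_rot: [-0.016, 0.923, 0.384, -0.01]
wrist_force: [-0.6, -0.2, -2.0]
width: 0.0146
```

Call:
drive_tool:
  plan:
    - [[0,0,0],[0,0,0]]
    - [[0,0,0],[0,0,0]]
    - [[0,0,0],[0,0,0]]

```text
time_s: 11.13
ee_pos: [0.607, -0.0875, 0.114]
ee_rot: [-0.017, 0.924, 0.381, -0.009]
wrist_force: [-0.1, 0.4, -0.9]
width: 0.0145
```

```bash
python3 - <<'E'
from h import *
from mv import *
show();eye()
c=viewer.camera("top");d=viewer.camera("side")
save(c,"t8.png",(230,80,410,240),4);save(d,"s8.png",(200,60,400,260),3)
rows(tcp(-.025,.205,np.pi/4),kr(np.pi/4),n=8)
E
```

```text
t 11.1333 p [ 0.607  -0.0875  0.114 ] tx [-0.9993 -0.0386  0.0028] tz [-0.0292  0.7044 -0.7092] q [-0.2859  0.3671  0.3053 -0.7464 -1.7543  0.2753] F [-0.1095  0.3519 -0.8602] w 0.014527841657152499
eye bay x,y,z [-150.8   17.9  206.8] elev 0.782 F [-0.1  0.4 -0.9]
8 rows, |err| mm 0.02
[[[0.2,10.8,11.4],[-0.0004,0.0001,0.0]],[[0.1,10.8,11.4],[-0.0004,0.0,0.0001]],[[0.2,10.8,11.4],[-0.0003,0.0001,0.0]],[[0.2,10.8,11.4],[-0.0004,0.0001,0.0001]],[[0.2,10.8,11.4],[-0.0004,0.0,0.0]],[[0.1,10.8,11.4],[-0.0004,0.0001,0.0001]],[[0.2,10.7,11.4],[-0.0004,0.0001,0.0]],[[0.2,10.8,11.4],[-0.0003,0.0,0.0001]]]
```

View pics/t8.png

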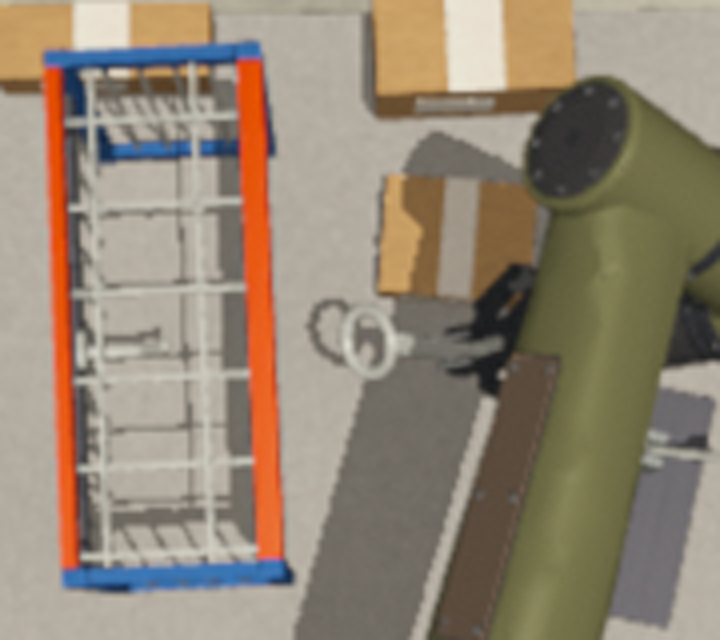

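View pics/s8.png

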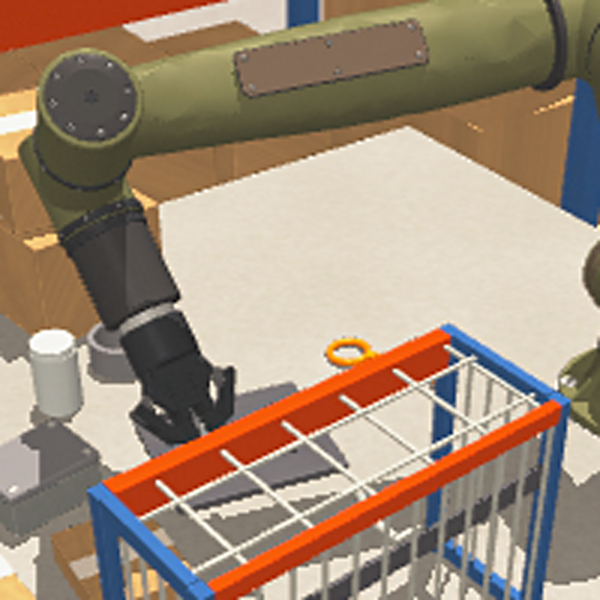

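```bash
python3 - <<'E'
from h import *
from mv import *
from cal import *
np.set_printoptions(precision=4,suppress=True)
E=W(-.151,.018,.207);print(E,proj(c,E), "seen",(230+368.5/4-.5,80+341.5/4-.5), atz(c,(230+368.5/4-.5,80+341.5/4-.5),.207))
im=cv2.imread("pics/t8.png");cv2.imwrite("pics/t8h.png",cv2.resize(im[270:430,60:280],None,fx=3,fy=3,interpolation=2))
for p in(W(.015,.019,.235),W(.035,.019,.215),W(.075,.019,.215)):
    u=proj(c,p)[0];print(((u-[230,80]+.5)*4-.5-[60,270]+.5)*3-.5)
E
```

```text
[ 0.6046 -0.0206  0.207 ] [[322.1987 164.5369]] seen (321.625, 164.875) [ 0.6035 -0.0187  0.207 ]
[316.1142 227.985 ]
[250.0226 243.0096]
[102.9558 250.3523]
```

View pics/t8h.png

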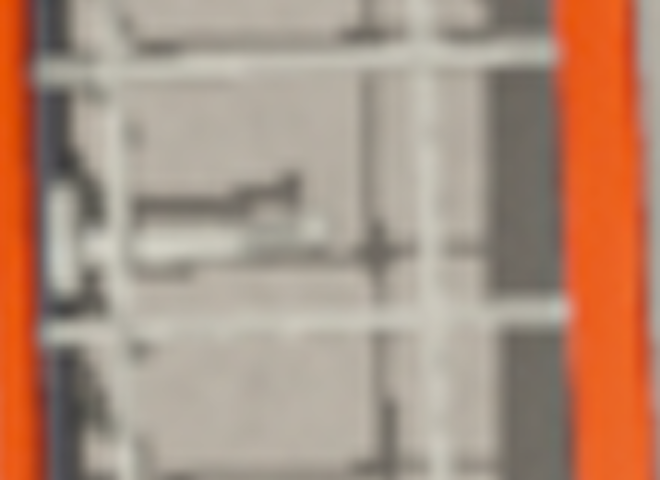

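Call:
drive_tool:
  plan:
    - [[0,10.8,11.4],[0,0,0]]
    - [[0,10.8,11.4],[0,0,0]]
    - [[0,10.8,11.4],[0,0,0]]
    - [[0,10.8,11.4],[0,0,0]]
    - [[0,10.8,11.4],[0,0,0]]
    - [[0,10.8,11.4],[0,0,0]]
    - [[0,10.8,11.4],[0,0,0]]
    - [[0,10.8,11.4],[0,0,0]]
    - [[0,0,0],[0,0,0]]
    - [[0,0,0],[0,0,0]]

```text
time_s: 12.07
ee_pos: [0.6018, 0.0401, 0.1102]
ee_rot: [-0.019, 0.924, 0.383, -0.009]
wrist_force: [0.3, -1.1, -1.4]
width: 0.0146
```

```bash
python3 - <<'E'
from mv import *
show();eye()
rows(tcp(-.022,.249,np.pi/4),kr(np.pi/4),n=5)
E
```

```text
t 12.0667 p [0.6018 0.0401 0.1102] tx [-0.9991 -0.0413  0.0018] tz [-0.0305  0.7065 -0.707 ] q [-0.1039  0.2367  0.1455 -0.7755 -1.6096  0.1659] F [ 0.2848 -1.096  -1.39  ] w 0.014620192135719724
eye bay x,y,z [-23.4  18.2 203.2] elev 0.785 F [ 0.3 -1.1 -1.4]
5 rows, |err| mm 0.06
[[[0.2,6.7,-6.3],[0.0,-0.0004,-0.0001]],[[0.1,6.7,-6.2],[0.0,-0.0005,-0.0]],[[0.2,6.6,-6.3],[0.0001,-0.0004,-0.0001]],[[0.1,6.7,-6.3],[-0.0,-0.0005,-0.0001]],[[0.2,6.7,-6.3],[-0.0,-0.0004,-0.0001]]]
```

Call:
drive_tool:
  plan:
    - [[0.2,6.7,-6.3],[0,0,0]]
    - [[0.2,6.7,-6.3],[0,0,0]]
    - [[0.2,6.7,-6.3],[0,0,0]]
    - [[0.2,6.7,-6.3],[0,0,0]]
    - [[0.2,6.7,-6.3],[0,0,0]]
    - [[0,0,0],[0,0,0]]
    - [[0,0,0],[0,0,0]]

```text
time_s: 12.65
ee_pos: [0.6015, 0.0399, 0.1572]
ee_rot: [-0.018, 0.924, 0.383, -0.008]
wrist_force: [0.0, 0.4, -2.6]
width: 0.0147
```

```bash
python3 - <<'E'
from h import *
from mv import *
show();eye()
c=viewer.camera("top");d=viewer.camera("side")
save(c,"t9.png",(230,120,330,210),6);save(d,"s9.png",(250,110,380,240),4.5)
rows(tcp(-.001,.25,np.pi/4),kr(np.pi/4),n=3)
E
```

```text
t 12.65 p [0.6015 0.0399 0.1572] tx [-0.9992 -0.0394  0.0001] tz [-0.0279  0.7065 -0.7072] q [-0.1053  0.1997  0.19   -0.7794 -1.6661  0.1094] F [ 0.0087  0.3666 -2.5758] w 0.014688162458769258
eye bay x,y,z [-23.6  18.6 250.2] elev 0.785 F [ 0.   0.4 -2.6]
3 rows, |err| mm 0.05
[[[-0.1,5.6,5.0],[0.0002,-0.0005,-0.0007]],[[-0.0,5.6,4.9],[0.0001,-0.0005,-0.0008]],[[-0.1,5.6,5.0],[0.0002,-0.0006,-0.0007]]]
```

View pics/t9.png

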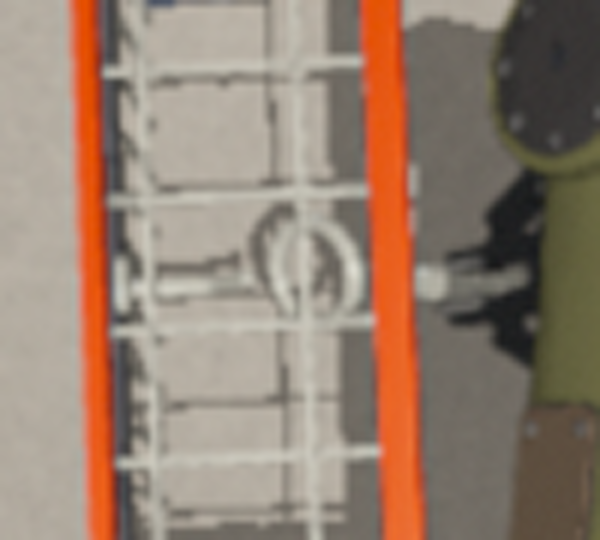

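View pics/s9.png

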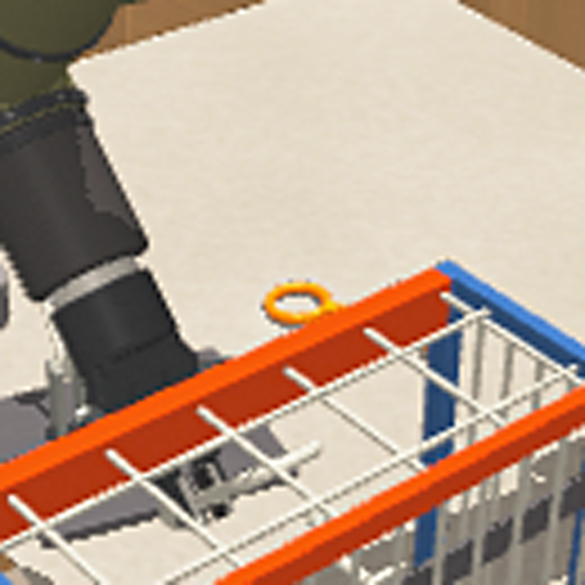

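Call:
drive_tool:
  plan:
    - [[0,5.6,5],[0,0,0]]
    - [[0,5.6,5],[0,0,0]]
    - [[0,5.6,5],[0,0,0]]
    - [[0,0,0],[0,0,0]]
    - [[0,0,0],[0,0,0]]

```text
time_s: 13.17
ee_pos: [0.6, 0.0633, 0.1574]
ee_rot: [-0.019, 0.924, 0.383, -0.009]
wrist_force: [-0.5, 0.3, -1.1]
width: 0.0147
```

```bash
python3 - <<'E'
from h import *
from mv import *
show();eye()
c=viewer.camera("top");save(c,"t10.png",(230,120,330,210),6)
rows(tcp(.018,.231,np.pi/4),kr(np.pi/4),n=5)
E
```

```text
t 13.1667 p [0.6    0.0633 0.1574] tx [-0.9992 -0.0409  0.0019] tz [-0.0303  0.7066 -0.707 ] q [-0.0686  0.1804  0.169  -0.7818 -1.6415  0.0843] F [-0.4886  0.2579 -1.0959] w 0.014670845622020595
eye bay x,y,z [ -0.1  19.1 250.4] elev 0.786 F [-0.5  0.3 -1.1]
5 rows, |err| mm 0.05
[[[-0.0,-0.1,5.4],[0.0,-0.0003,-0.0002]],[[-0.1,-0.1,5.3],[0.0,-0.0004,-0.0002]],[[0.0,-0.2,5.4],[0.0,-0.0003,-0.0002]],[[-0.0,-0.1,5.3],[0.0,-0.0004,-0.0003]],[[-0.0,-0.1,5.4],[0.0,-0.0003,-0.0002]]]
```

View pics/t10.png

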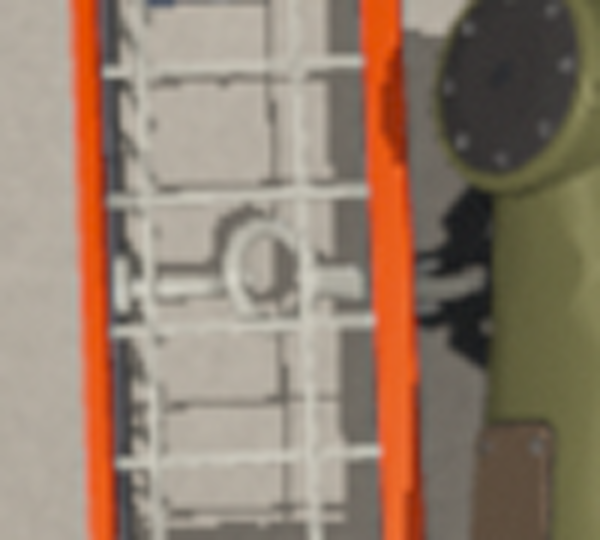

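Call:
drive_tool:
  plan:
    - [[0,0,5.4],[0,0,0]]
    - [[0,0,5.4],[0,0,0]]
    - [[0,0,5.4],[0,0,0]]
    - [[0,0,5.4],[0,0,0]]
    - [[0,0,5.4],[0,0,0]]
    - [[0,0,0],[0,0,0]]
    - [[0,0,0],[0,0,0]]

```text
time_s: 13.8
ee_pos: [0.5992, 0.0819, 0.1379]
ee_rot: [-0.018, 0.924, 0.383, -0.009]
wrist_force: [0.6, -0.4, -1.4]
width: 0.0143
```

```bash
python3 - <<'E'
from h import *
from mv import *
show();eye()
c=viewer.camera("top");save(c,"t11.png",(230,120,330,210),6)
c=viewer.camera("side");save(c,"s11.png",(250,150,370,240),5)
rows(tcp(.038,.210,np.pi/4),kr(np.pi/4),n=5)
E
```

```text
t 13.8 p [0.5992 0.0819 0.1379] tx [-0.9992 -0.0401  0.0027] tz [-0.0303  0.7066 -0.7069] q [-0.0389  0.1793  0.1322 -0.7826 -1.5952  0.0872] F [ 0.5524 -0.3783 -1.3596] w 0.014307344170113787
eye bay x,y,z [ 18.4  19.  230.9] elev 0.786 F [ 0.6 -0.4 -1.4]
5 rows, |err| mm 0.06
[[[0.0,-0.2,5.8],[-0.0,-0.0002,-0.0003]],[[0.0,-0.2,5.9],[-0.0,-0.0002,-0.0002]],[[0.0,-0.3,5.8],[-0.0,-0.0002,-0.0003]],[[0.0,-0.2,5.9],[-0.0,-0.0002,-0.0003]],[[0.0,-0.2,5.8],[-0.0,-0.0002,-0.0002]]]
```

View pics/t11.png

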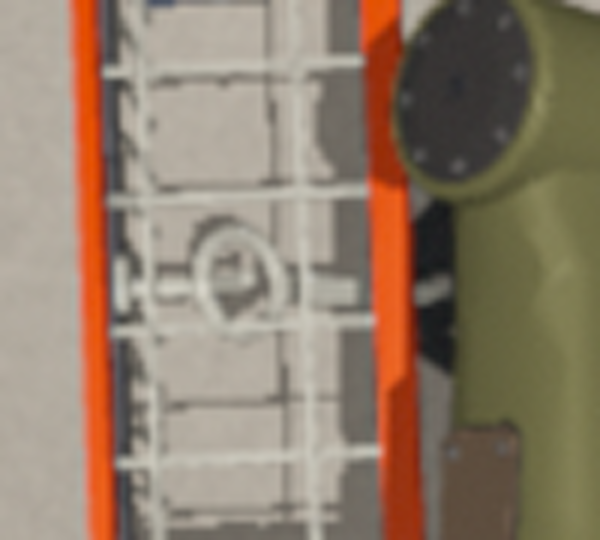

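View pics/s11.png

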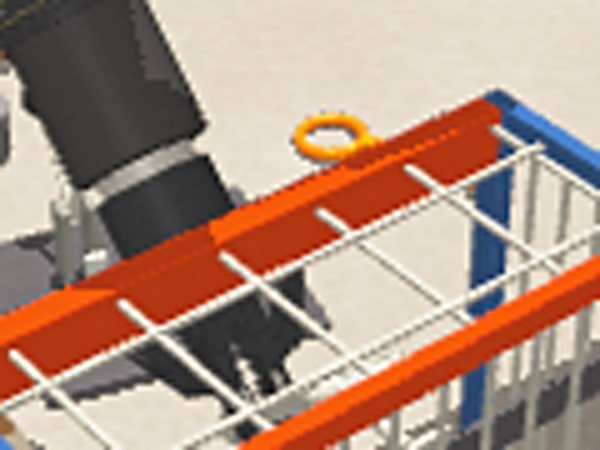

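Call:
drive_tool:
  plan:
    - [[0,0,5.8],[0,0,0]]
    - [[0,0,5.8],[0,0,0]]
    - [[0,0,5.8],[0,0,0]]
    - [[0,0,5.8],[0,0,0]]
    - [[0,0,4.8],[0,0,0]]
    - [[0,0,0],[0,0,0]]
    - [[0,0,0],[0,0,0]]

```text
time_s: 14.48
ee_pos: [0.5984, 0.1017, 0.1181]
ee_rot: [-0.018, 0.924, 0.383, -0.009]
wrist_force: [-0.4, -0.3, -2.0]
width: 0.0147
```

```bash
python3 - <<'E'
from h import *
from mv import *
show();eye()
# path with eye interpolation
s=env.sense();p=s["ee_pos"];R=Ro.from_quat(s["ee_rot"])
N=10;out=[]
for i in range(1,N+1):
    f=i/N;t=np.pi/4+f*np.deg2rad(32);pn=tcp(.038+.017*f,.212-.009*f,t);Rn=kr(t)
    sh=np.round(R.inv().apply(pn-p)*1000,1);tu=np.round((R.inv()*Rn).as_rotvec(),3)
    out.append([sh.tolist(),tu.tolist()]);p=p+R.apply(sh/1000);R=R*Ro.from_rotvec(tu)
print(out)
E
```

```text
t 14.4833 p [0.5984 0.1017 0.1181] tx [-0.9992 -0.0402  0.0026] tz [-0.0302  0.7065 -0.707 ] q [-0.007   0.1807  0.0978 -0.7846 -1.5474  0.0901] F [-0.3829 -0.2968 -2.0208] w 0.014726724754677163
eye bay x,y,z [ 38.3  19.  211.1] elev 0.786 F [-0.4 -0.3 -2. ]
[[[-0.3, 2.2, 7.3], [-0.056, -0.002, -0.002]], [[0.0, 1.7, 8.2], [-0.056, 0.0, 0.0]], [[0.0, 1.5, 8.1], [-0.055, 0.0, 0.0]], [[0.0, 1.5, 8.2], [-0.056, 0.0, 0.0]], [[0.0, 1.4, 8.2], [-0.056, 0.0, 0.0]], [[0.0, 1.2, 8.2], [-0.056, 0.0, 0.0]], [[0.0, 1.1, 8.2], [-0.056, 0.0, 0.0]], [[0.0, 1.1, 8.2], [-0.056, 0.0, 0.0]], [[0.0, 0.9, 8.2], [-0.056, -0.0, 0.0]], [[0.0, 0.8, 8.2], [-0.055, -0.0, 0.0]]]
```

Threaded without contact. Next I'll swing the key upright around its eye.

Call:
drive_tool:
  plan:
    - [[0,2.2,7.3],[-0.056,0,0]]
    - [[0,1.7,8.2],[-0.056,0,0]]
    - [[0,1.5,8.2],[-0.056,0,0]]
    - [[0,1.5,8.2],[-0.056,0,0]]
    - [[0,1.4,8.2],[-0.056,0,0]]

```text
time_s: 14.9
ee_pos: [0.5975, 0.1378, 0.1004]
ee_rot: [-0.017, 0.861, 0.509, -0.01]
wrist_force: [-0.4, 0.4, -2.7]
width: 0.0147
```

Call:
drive_tool:
  plan:
    - [[0,1.2,8.2],[-0.056,0,0]]
    - [[0,1.1,8.2],[-0.056,0,0]]
    - [[0,1.1,8.2],[-0.056,0,0]]
    - [[0,0.9,8.2],[-0.056,0,0]]
    - [[0,0.8,8.2],[-0.056,0,0]]
    - [[0,0,0],[0,0,0]]
    - [[0,0,0],[0,0,0]]

```text
time_s: 15.48
ee_pos: [0.5955, 0.177, 0.0879]
ee_rot: [-0.014, 0.782, 0.622, -0.014]
wrist_force: [-0.4, -0.9, -0.5]
width: 0.0147
```

```bash
python3 - <<'E'
from h import *
from mv import *
show();eye()
c=viewer.camera("top");save(c,"t12.png",(230,120,330,210),6)
c=viewer.camera("side");save(c,"s12.png",(230,110,390,270),3.7)
E
```

```text
t 15.4833 p [0.5955 0.177  0.0879] tx [-0.9992 -0.0392  0.0039] tz [-0.0391  0.9736 -0.2249] q [-0.1705  0.4216  0.1009 -1.2873 -1.6935  0.3583] F [-0.3551 -0.9147 -0.5131] w 0.014722921593370417
eye bay x,y,z [ 54.2  18.7 202.2] elev 1.344 F [-0.4 -0.9 -0.5]
```

View pics/t12.png

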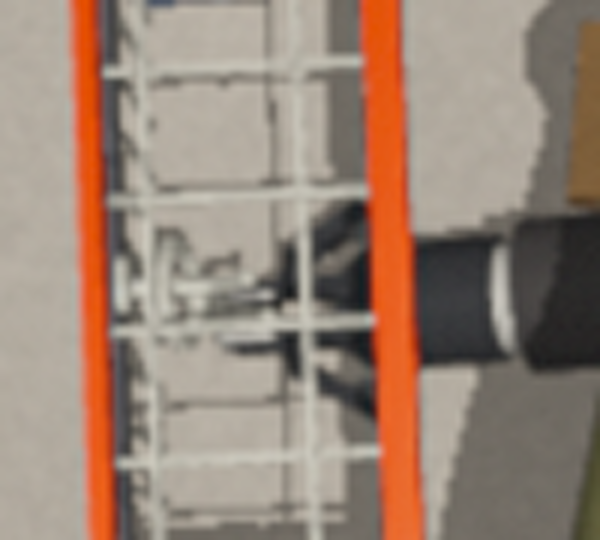

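View pics/s12.png

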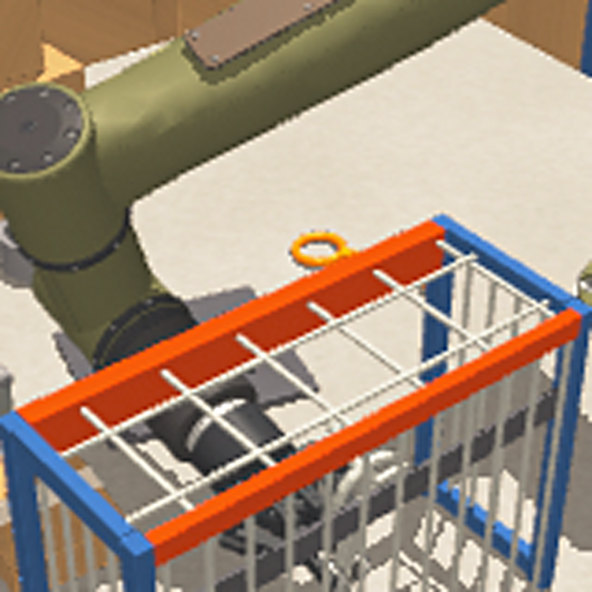

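Call:
drive_tool:
  plan:
    - [[0,-2,0],[0,0,0]]
    - [[0,-1.5,0],[0,0,0]]
    - [[0,0,0],[0,0,0]]
    - [[0,0,0],[0,0,0]]

```text
time_s: 15.92
ee_pos: [0.5956, 0.1769, 0.086]
ee_rot: [-0.015, 0.782, 0.623, -0.013]
wrist_force: [-0.3, 0.2, -1.8]
width: 0.0151
```

Call:
drive_tool:
  plan:
    - [[0,0,0],[0,0,0]]
    - [[0,0,0],[0,0,0]]
    - [[0,0,0],[0,0,0]]
    - [[0,0,0],[0,0,0]]
    - [[0,0,0],[0,0,0]]
    - [[0,0,0],[0,0,0]]
    - [[0,0,0],[0,0,0]]
    - [[0,0,0],[0,0,0]]
  grip: -1

```text
time_s: 16.58
ee_pos: [0.5955, 0.1769, 0.0857]
ee_rot: [-0.015, 0.782, 0.623, -0.013]
wrist_force: [-0.9, -0.1, -0.2]
width: 0.0854
```

```bash
python3 - <<'E'
from h import *
from mv import *
show();eye()
c=viewer.camera("top");save(c,"t13.png",(230,120,330,210),6)
c=viewer.camera("side");save(c,"s13.png",(290,200,370,280),7)
E
```

```text
t 16.5833 p [0.5955 0.1769 0.0857] tx [-0.9992 -0.0397  0.002 ] tz [-0.0392  0.974  -0.2232] q [-0.1711  0.4263  0.1012 -1.2881 -1.6935  0.3645] F [-0.8621 -0.1426 -0.1873] w 0.08544763057482578
eye bay x,y,z [ 53.9  18.9 199.9] elev 1.346 F [-0.9 -0.1 -0.2]
```

View pics/t13.png

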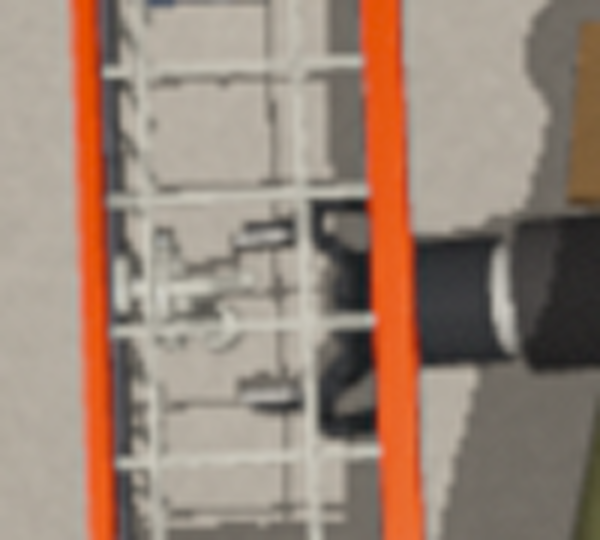

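View pics/s13.png

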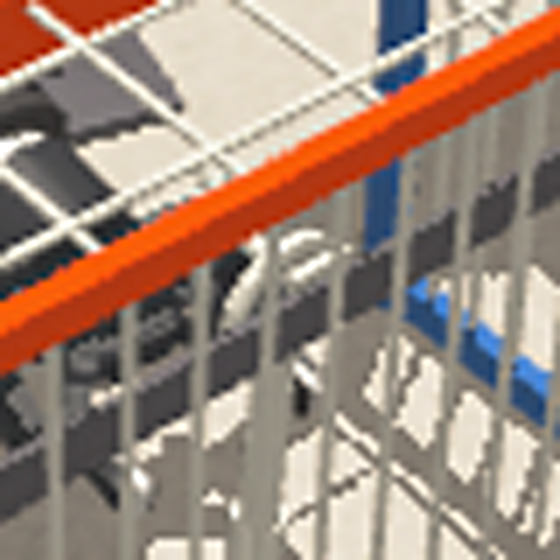

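Call:
drive_tool:
  plan:
    - [[0,0,-6],[0,0,0]]
    - [[0,0,-10],[0,0,0]]
    - [[0,0,-12],[0,0,0]]
    - [[0,0,-14],[0,0,0]]
    - [[0,0,-14],[0,0,0]]
    - [[0,0,-12],[0,0,0]]
    - [[0,0,-10],[0,0,0]]
    - [[0,0,-6],[0,0,0]]
    - [[0,0,0],[0,0,0]]
    - [[0,0,0],[0,0,0]]

```text
time_s: 17.52
ee_pos: [0.599, 0.0949, 0.1044]
ee_rot: [-0.015, 0.782, 0.623, -0.013]
wrist_force: [-0.2, -0.1, 0.1]
width: 0.0853
```

Call:
drive_tool:
  plan:
    - [[0,0,0],[0,0,0]]
    - [[0,0,0],[0,0,0]]
    - [[0,0,0],[0,0,0]]
    - [[0,0,0],[0,0,0]]
    - [[0,0,0],[0,0,0]]
    - [[0,0,0],[0,0,0]]
    - [[0,0,0],[0,0,0]]
    - [[0,0,0],[0,0,0]]
    - [[0,0,0],[0,0,0]]
    - [[0,0,0],[0,0,0]]

```text
time_s: 18.35
ee_pos: [0.5988, 0.0951, 0.1044]
ee_rot: [-0.015, 0.782, 0.623, -0.013]
wrist_force: [-0.1, -0.6, 0.6]
width: 0.0853
```

Call:
drive_tool:
  plan:
    - [[0,0,0],[0,0,0]]
    - [[0,0,0],[0,0,0]]
    - [[0,0,0],[0,0,0]]
    - [[0,0,0],[0,0,0]]
    - [[0,0,0],[0,0,0]]
    - [[0,0,0],[0,0,0]]
    - [[0,0,0],[0,0,0]]
    - [[0,0,0],[0,0,0]]
    - [[0,0,0],[0,0,0]]
    - [[0,0,0],[0,0,0]]

```text
time_s: 19.18
ee_pos: [0.5988, 0.0951, 0.1044]
ee_rot: [-0.015, 0.782, 0.623, -0.013]
wrist_force: [0.9, -0.3, 0.2]
width: 0.0852
```

```bash
python3 - <<'E'
from h import *
from mv import *
show()
c=viewer.camera("top");save(c,"t14.png",(230,100,430,230),4)
d=viewer.camera("side");save(d,"s14.png",(220,130,390,290),3.7)
E
```

```text
t 19.1833 p [0.5988 0.0951 0.1044] tx [-0.9992 -0.0397  0.002 ] tz [-0.0392  0.974  -0.2233] q [-0.285   0.458   0.1805 -1.2567 -1.8115  0.3508] F [ 0.853  -0.3459  0.2357] w 0.08518703006925969
```

View pics/t14.png

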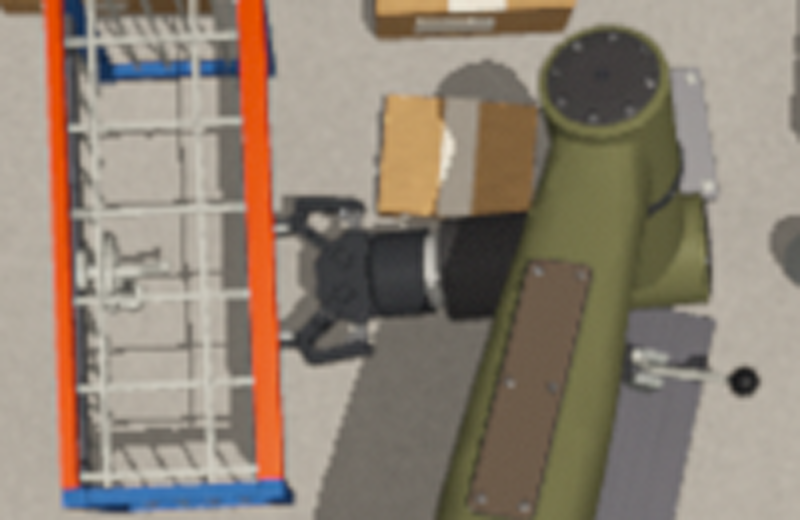

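View pics/s14.png

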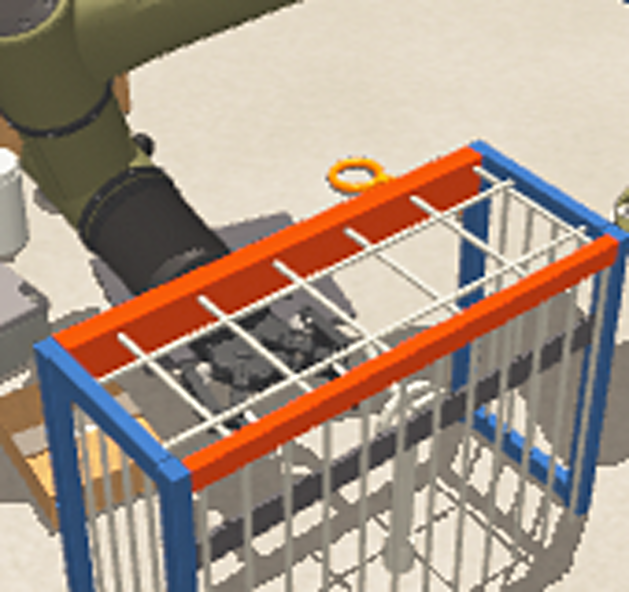

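Call:
drive_tool:
  plan:
    - [[0,0,0],[0,0,0]]
    - [[0,0,0],[0,0,0]]
    - [[0,0,0],[0,0,0]]
    - [[0,0,0],[0,0,0]]
    - [[0,0,0],[0,0,0]]
    - [[0,0,0],[0,0,0]]
    - [[0,0,0],[0,0,0]]
    - [[0,0,0],[0,0,0]]
    - [[0,0,0],[0,0,0]]
    - [[0,0,0],[0,0,0]]

```text
time_s: 20.12
ee_pos: [0.5988, 0.0951, 0.1044]
ee_rot: [-0.015, 0.782, 0.623, -0.013]
wrist_force: [0.7, 0.3, -1.1]
width: 0.0854
```

```bash
python3 - <<'E'
from h import *
from mv import *
import cal
show()
a=[viewer.camera("side")["pixels"].astype(int) for _ in range(6)]
for i in range(1,6): print(np.abs(a[i]-a[0])[200:300,300:360].max(), (np.abs(a[i]-a[0]).max(2)>40)[200:300,300:360].sum())
d=viewer.camera("side");save(d,"s15.png",(290,220,370,300),7)
for x in(.02,.03,.04,.05,.06,.07,.08):
    print(x,[np.round((proj(cal.d,W(x,.019,z))[0]-[290,220]+.5)*7) for z in(.197,.04)])
E
```

```text
t 20.1167 p [0.5988 0.0951 0.1044] tx [-0.9992 -0.0397  0.0021] tz [-0.0391  0.974  -0.2233] q [-0.285   0.458   0.1806 -1.2567 -1.8115  0.3507] F [ 0.7287  0.3048 -1.0731] w 0.08540235139550816
32 0
33 0
15 0
19 0
40 0
0.02 [array([218., 108.]), array([210., 376.])]
0.03 [array([234., 121.]), array([225., 390.])]
0.04 [array([251., 134.]), array([240., 403.])]
0.05 [array([267., 147.]), array([255., 417.])]
0.06 [array([283., 160.]), array([271., 430.])]
0.07 [array([300., 174.]), array([286., 444.])]
0.08 [array([317., 188.]), array([302., 458.])]
```

View pics/s15.png

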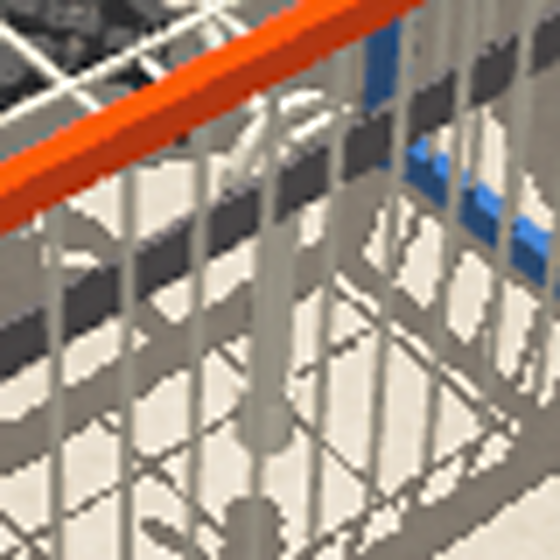

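```bash
python3 -c "
from cell import ticket
print(ticket.hand_in())"
```

```text
the job is handed in; nothing more can be done
None
```

I flipped the keeper open with the shut fingertips and lifted the bare steel key out of the cradle. I then threaded its eye over the hook under the beam at 45°, swung it nearly upright, released it and drew the hand back. The job was handed in at about 20.5 s of the allowed 69 s.

What the last checks showed:
- **Keeper:** once the fingers had backed off, the ball's pixel position matched 1.25 rad (fully open). It still looked open in the last top view.
- **Key:** it hangs upright on the hook's peg, eye about 55–60 mm behind the bay's origin and about 197 mm high. Six pictures over about 0.3 s showed no visible sway. The depth is read from one side view, so it is approximate.
- **Robot:** the hand is clear of everything and wrist force was near zero.
- **Other stock:** nothing I could see was out of place. I checked this by eye in the last views and did not measure each bystander.

No check failed or disagreed.

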